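# Blow stained slides dry with the air valve

### The job

Dry the stained slides with a blast of air: on the valve with the ball-topped lever, push the lever all the way over towards the rack of upright glass slides, hold it there for at least two seconds, then let go so that it springs back to the middle. Never push it towards the other side, and leave the valve with the T-handle and the slide rack undisturbed.

Things in the scene. Friction and masses are not known exactly. Their poses are not given: they have to be found in the camera images.
- air_valve: Fixed air valve: steel foot, aluminium block 75 x 70 mm, top 78 mm up, a brass nozzle to each side (own +y, -y). Upright 12 mm steel lever with black 36 mm ball. Origin: under the foot's centre, on the bench. Lever pivot: along own x, 70 mm above origin; ball centre 200 mm above origin in the middle position. Slides 150-180 mm to one side (own +y or -y), a 97 mm tall tube rack on the other.
- air_lever (a joint): Angle of the ball-topped lever, rad: 0 upright in the middle, positive leaning to the valve's own +y, negative to its -y; stops at +0.5 and -0.5. A spring (1.5 N m per rad, about 6 N at the ball at the stop) recentres it in a fraction of a second. At a stop the ball is 62 mm to the side and 16 mm lower than in the middle.
- slide_rack_mid (a point): The rack of slides: a white plastic rack 100 x 84 mm, 78 mm tall, holding nine upright glass slides with purple smears; stands loose on the bench. This point is its middle, 40 mm above the bench.
- vac_lever (a joint): Angle of the other (vacuum) valve's lever, to be left alone: a like block with a round gauge in front, no side nozzles; its lever ends in a 70 mm crossbar (T-handle) 170 mm above the bench. Stands about 320 to 480 mm from the air valve along the bench (y). 0 is the middle; same spring and stops.
Mind the look-alikes: they are no part of the job. What is shaped like the part that bears vac_lever but red is not meant.

How it is judged (in metres and radians):
On the way, in this order (a step that is already met when the one before it is completed fails the run):
1. the ball-topped lever is held at least 0.35 rad over towards the slide rack for 1.5 s (((y of slide_rack_mid in the frame of air_valve above 0 m and value of joint air_lever above 0.35 rad) or (not (y of slide_rack_mid in the frame of air_valve above 0 m) and value of joint air_lever below -0.35 rad))), for 1.5 s.
2. the lever is back within 0.08 rad of the middle (value of joint air_lever between -0.08 and 0.08 rad), for 0.3 s.
At the end, for the whole second after the job is handed in: After the hold (at least 1.5 s, 0.35 rad or more towards the slide rack) the ball-topped lever is at rest within 0.08 rad of the middle, the T-handle is within 0.15 rad of its middle, and the slide rack is within 20 mm of where it stood (all of step 2 and velocity of joint air_lever between -0.1 and 0.1 rad/s and value of joint vac_lever between -0.15 and 0.15 rad and distance of slide_rack_mid from where it was at the start of the episode below 0.02 m); the robot touches nothing.
It fails at once if the ball-topped lever is pushed more than 0.2 rad away from the slide rack ((y of slide_rack_mid in the frame of air_valve above 0 m and value of joint air_lever below -0.2 rad) or (not (y of slide_rack_mid in the frame of air_valve above 0 m) and value of joint air_lever above 0.2 rad)).
It fails at once if the T-handle is pushed more than 0.15 rad (not (value of joint vac_lever between -0.15 and 0.15 rad)).
It fails at once if the slide rack is moved more than 20 mm (distance of slide_rack_mid from where it was at the start of the episode above 0.02 m).
It also fails if it takes over 38 s, if anything falls off the work surface, if the arm or the gripper's body presses on something with over 40 N, if the wrist force passes 120 N, or if a joint passes its speed limit or range.

### The arm

A 7-joint arm with a two-finger parallel gripper is mounted at the origin on the work surface. World frame = base frame: x ahead of the robot, y to its left, z up, the work surface at z = 0. Lengths are in mm, angles in rad, forces in N, time in s.
With the tool pointing down it reaches from about 350 to 900 mm from the base axis. Payload 19.9 kg.
Tool frame: the origin (TCP) lies on the centre line of the jaws, within the pads' length; the fingertips stand 8 mm ahead of it and the grasp point (between the pads) lies 11 mm behind it (manip.tip_extent is the z of the fingertips in the tool frame, in mm); z points along the fingers, y is the direction in which the jaws open and shut (so a half turn about z gives the same grasp; the last joint's range is limited). The gripper opens to 85 mm and grips with 20 to 120 N. Pads are 22 mm wide; open, the fingers measure 114 mm over their backs; the gripper's body (76 mm by 85 mm) begins 54 mm behind the grasp point. The pads swing forward as they close: fully open they stand 13 mm farther back than shut.
Start: joints at [1.236, 0.417, -0.01, 1.614, 0.005, 1.111, -0.053], TCP at [180.99, -598.201, 239.26] pointing down, gripper open.
Joint ranges: [-2.81, 2.81], [-0.39, 2.02], [-1.27, 1.25], [0.06, 2.57], [-1.19, 4.33], [0.19, 2], [-2.82, 2.82]. Speed limits (rad/s): [1.89, 1.89, 2.39, 2.39, 3.01, 3.01, 3.01].

### API

Orientations are given as a unit quaternion [x, y, z, w].
In Python, from workcell import manip gives the robot as it stands.
- The arm moves only by the tool drive_tool, never from a script. Its argument "commands" is a list of rows, each a list of 3 entries, a list of its own where there are three numbers: the turn, a rotation vector about the tool's x, y, z in rad, then the shift along the tool's x, y, z in mm, then the opening, from 0 (shut) to 1 (fully open). A call has 1 to 8 rows; each row is the pose to reach, as a shift and turn from the pose commanded when the call began, along the tool's axes at that moment; what a row does not reach only later rows make up. A row lasts 1/8 s, in which the tool goes at most 62.5 mm and 10.7 degrees, less where a joint would pass 70% of its speed; a pose out of reach is approached as far as the arm can. A call with a gripper value outside its range is refused whole. The fingers move at their own pace and stop on an object; "squeeze" is the grip in N (left out, the last holds). Time passes only in rows, so rows that repeat a pose let the fingers close. It gives the time, the measured TCP pose, the force and the opening at its end, in the units of the state.
- manip.get_obs(): the state, without advancing time (a new reading comes with each control period).
- manip.capture(name): name is "side" or "top" or "wrist"; returns a dict with "img" (480x640x3 uint8, red, green, blue), "intrinsics" (3x3 intrinsics, pixels), "rvec" (rotation vector, rad) and "tvec" (3), from world to camera coordinates, as OpenCV has them. Camera axes: x right, y down, z forward; pixel columns grow to the right and rows downward; lengths in mm; the calibration is good to about 2 mm. A picture is of the moment at which its call begins. There is no depth.
- manip.close_job(): hands the job in, once; it reports no verdict.
The state is a dict: "t": time; "joint_positions": joint angles; "qvel": joint speeds; "tau": joint torques, N m; "position": TCP position; "tcp_rot": TCP orientation; "ft_force": force on the tool from outside, world axes, zero at the start; "ft_torque": the same for the moment, N m; "grip_width": opening from 0.0 (shut) to 1.0 (fully open).
Only numpy, scipy, OpenCV 4.12 (cv2) and the standard library are available. Lean on these libraries where they do the work, as an engineer would, in place of code of your own. Each camera call takes 0.05 s, during which the arm holds its last target. There are 200 camera calls.

## Working session

There is one attempt and no reset: what is moved stays moved. The work goes in short steps, Python scripts to look and compute and a tool call to move; the robot and the scene stay as the last step left them, time stands still between calls to the robot, and variables do not carry over. Pictures are saved under pics/ and viewed, about 8 in all and at most 12, crops included, and the job is handed in when it is done.

Besides the shell and the picture viewer there is one more tool, called after "Request:" as name([rows], argument=value, ...), one row to a line, values as JSON. drive_tool: Moves the arm, as the interface text tells. Its arguments: {"type":"object","properties":{"commands":{"type":"array","items":{"type":"array"}},"squeeze":{"type":"number"}},"required":["commands"]}

```bash
mkdir -p pics; cat > h.py <<'E'
import numpy as np,cv2
from workcell import manip
def cap(n,f):
    c=manip.capture(n); cv2.imwrite(f,c['img'][:,:,::-1]); np.savez(f+'.npz',K=c['intrinsics'],r=c['rvec'],t=c['tvec']); return c
def ray(f,u,v):
    d=np.load(f+'.npz');R=cv2.Rodrigues(d['r'])[0];C=-R.T@d['t'].ravel()
    w=R.T@np.linalg.inv(d['K'])@[u,v,1];return C,w/np.linalg.norm(w)
def onz(f,u,v,z):
    C,w=ray(f,u,v);return C+w*(z-C[2])/w[2]
def tri(*a):
    A=0;b=0
    for f,u,v in a:
        C,w=ray(f,u,v);P=np.eye(3)-np.outer(w,w);A=A+P;b=b+P@C
    return np.linalg.solve(A,b)
E
python3 - <<'E'
from h import *
for n in('side','top'):cap(n,f'pics/{n}1.png')
print(manip.get_obs())
E
```

```text
{'t': 0.1, 'joint_positions': array([ 1.23548983,  0.41794783, -0.01036459,  1.61407463,  0.00466864,
        1.11068342, -0.05301113]), 'qvel': array([-0.00033328, -0.00147668, -0.00129232,  0.00033398, -0.00180306,
        0.00074842,  0.00228001]), 'tau': array([ 2.41646230e-03, -8.65815210e+01,  6.80711512e-01, -4.35630155e+01,
        1.93006679e-02,  4.88846563e-03,  2.85847847e-05]), 'position': array([ 180.9524209 , -597.93575669,  238.71812176]), 'tcp_rot': array([ 9.89226103e-01,  1.46394745e-01, -9.54269973e-05, -5.36184334e-04]), 'ft_force': array([ 0.23932527, -0.3966971 ,  0.56838346]), 'ft_torque': array([ 0.01276093, -0.03575241, -0.01704093]), 'grip_width': 0.9991703915559454}
```

View pics/side1.png

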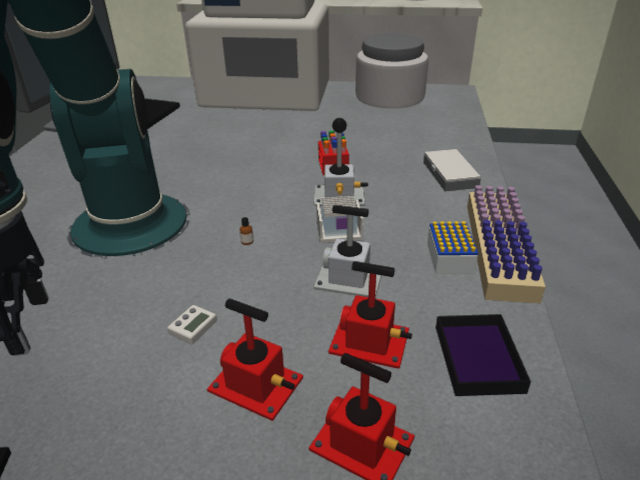

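View pics/top1.png

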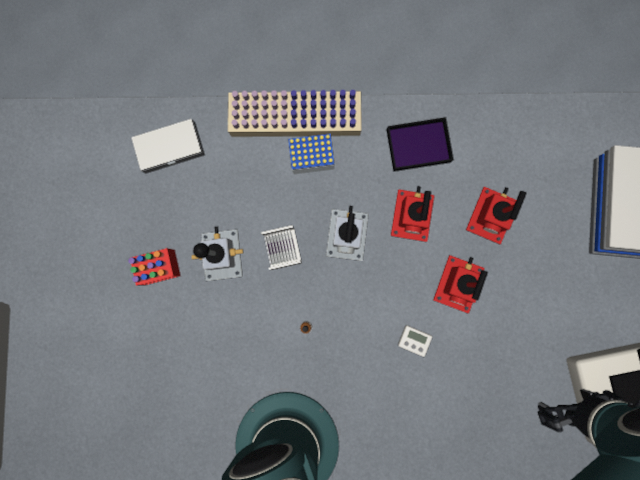

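Side view: the ball-topped lever is at (339,125) and the slide rack at (340,220), nearer the camera. The grey T-handle valve is at (350,255), and three red look-alikes stand in front. Top view: ball (202,250), air-valve foot (221,255), slide rack (282,247), grey T-valve (348,233), tube rack (154,267). The ball-topped grey valve between the tube rack and the slides is the only one that fits. I'll confirm it in a crop.

```bash
python3 - <<'E'
from h import *
a=cv2.imread('pics/top1.png')[205:305,120:310];b=cv2.imread('pics/side1.png')[105:305,290:420]
a=cv2.resize(a,None,fx=4,fy=4,interpolation=2)[:, :]
b=cv2.resize(b,None,fx=2.8,fy=2.8,interpolation=2)
cv2.imwrite('pics/c1.png',cv2.resize(a,(760,400)));cv2.imwrite('pics/c2.png',b)
T,S='pics/top1.png','pics/side1.png'
print('ball',tri((T,202,250),(S,339,125)))
for n,u,v,z in(('footc',221,255,5),('fTL',202,234,4),('fTR',238,230,4),('fBL',205,279,4),('fBR',242,275,4),('rack',282,247,70),('rackTL',262,233,78),('rackTR',296,227,78),('rackBL',268,269,78),('rackBR',301,263,78),('tube',152,266,97),('T',350,228,170)):print(n,onz(T,u,v,z).round())
E
```

```text
ball [500.22554203 174.37459942 202.20315987]
footc [499. 178.   5.]
fTL [557. 232.   4.]
fTR [568. 133.   4.]
fBL [435. 221.   4.]
fBR [445. 121.   4.]
rack [516.   5.  70.]
rackTL [552.  56.  78.]
rackTR [567. -31.  78.]
rackBL [460.  40.  78.]
rackBR [475. -44.  78.]
tube [468. 330.  97.]
T [ 553. -164.  170.]
```

View pics/c1.png

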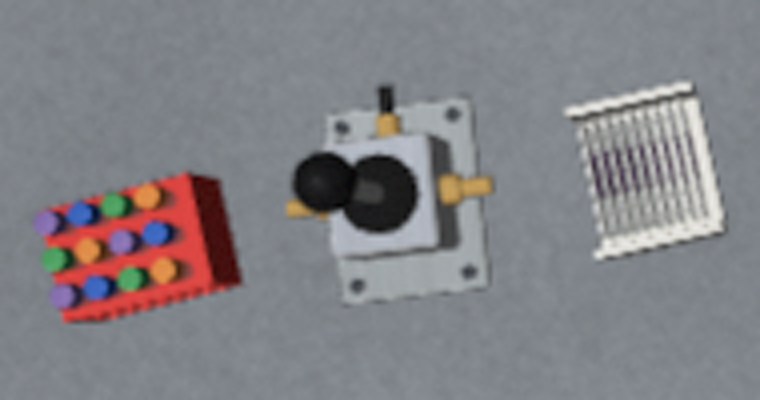

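The crop shows the black ball with grey block and brass nozzles to left and right. The slide rack is on the right (world -y) and the tube rack on the left. The ball is at about (500,176,200) and the push direction about (0.11,-0.99). I'll close the jaws, rise and swing over.

Request:
drive_tool([
  [[0,0,0],[0,0,-60],0],
  [[0,0,0.18],[60,-40,-80],0],
  [[0,0,0.18],[115,-75,-80],0],
  [[0,0,0.18],[170,-110,-80],0],
  [[0,0,0.18],[225,-145,-80],0],
  [[0,0,0.18],[280,-180,-80],0],
  [[0,0,0.18],[335,-215,-80],0],
  [[0,0,0.18],[387,-246,-80],0],
], squeeze=60)

```text
t: 1.1
position: [465.2, -266.6, 319.3]
tcp_rot: [0.998, 0.057, -0.0, 0.0]
ft_force: [0.9, -0.4, -0.8]
grip_width: 0.0
```

Request:
drive_tool([
  [[0,0,0],[9,-60,0],0],
  [[0,0,0],[18,-120,0],0],
  [[0,0,0],[26,-180,0],0],
  [[0,0,0],[35,-240,0],0],
  [[0,0,0],[44,-300,0],0],
  [[0,0,0],[53,-360,0],0],
  [[0,0,0],[62,-430,0],0],
  [[0,0,0],[69,-488,0],0],
])

```text
t: 2.1
position: [477.2, 222.1, 319.3]
tcp_rot: [0.998, 0.057, 0.0, 0.0]
ft_force: [1.9, -0.4, 0.7]
grip_width: -0.001
```

Request:
drive_tool([
  [[0,0,0],[0,0,0],0],
  [[0,0,0],[0,0,0],0],
])

```text
t: 2.35
position: [477.4, 220.0, 318.9]
tcp_rot: [0.998, 0.057, -0.0, 0.0]
ft_force: [0.6, -0.4, 0.4]
grip_width: 0.001
```

```bash
python3 - <<'E'
from h import *
o=manip.get_obs();print(o['t'],o['position'],o['tcp_rot'],o['joint_positions'])
cap('wrist','pics/w1.png');cap('top','pics/t2.png')
a=cv2.imread('pics/w1.png');b=cv2.imread('pics/t2.png')[185:325,100:330]
cv2.imwrite('pics/m.png',np.vstack([cv2.resize(a,(400,300)),cv2.resize(b,(400,243))]))
E
```

```text
2.35 [477.38015887 220.01903639 318.90266205] [ 9.98375609e-01  5.69732522e-02 -4.16783339e-04  1.38123829e-04] [ 0.05882547  0.21746212 -0.6370602   1.74165146  0.13651418  1.22799849
 -2.06991873]
```

View pics/m.png

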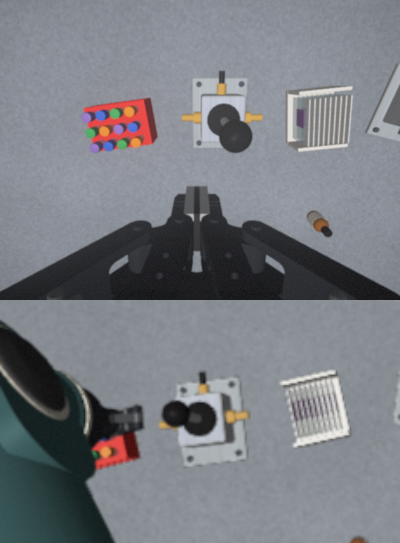

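Wrist view (scaled to 400x300): ball at (235,136), nozzles level, so the yaw is aligned with the push line. The fingers at (197,200) are left of the ball, on the tube-rack side. I'll refine the ball position with this view.

```bash
python3 - <<'E'
from h import *
W='pics/w1.png'
print(onz(W,376,218,200),tri((W,376,218),('pics/top1.png',202,250),('pics/side1.png',339,125)))
print(onz(W,182*1.6,118*1.6,50),onz(W,262*1.6,118*1.6,50))
E
```

```text
[499.92535509 179.62116236 200.        ] [500.03887257 177.58041237 199.71590087]
[491.19920123 245.42404993  50.        ] [506.73507946 111.06035649  50.        ]
```

Request:
drive_tool([
  [[0,0,0],[10,-12,0],0],
  [[0,0,0],[18,-22,0],0],
  [[0,0,0],[18,-22,30],0],
  [[0,0,0],[18,-22,70],0],
  [[0,0,0],[18,-22,110],0],
  [[0,0,0],[18,-22,142],0],
  [[0,0,0],[18,-22,142],0],
])

```text
t: 3.32
position: [492.1, 244.3, 175.5]
tcp_rot: [0.998, 0.057, -0.002, 0.0]
ft_force: [-0.2, -0.3, -0.2]
grip_width: 0.002
```

Request:
drive_tool([
  [[0,0,0],[0,10,0],0],
  [[0,0,0],[0,20,0],0],
  [[0,0,0],[0,30,0],0],
  [[0,0,0],[0,40,0],0],
  [[0,0,0],[0,50,0],0],
  [[0,0,0],[0,60,0],0],
  [[0,0,0],[0,70,0],0],
  [[0,0,0],[0,80,0],0],
])

```text
t: 4.32
position: [501.7, 164.4, 177.1]
tcp_rot: [0.998, 0.057, -0.0, -0.0]
ft_force: [-0.8, 5.3, -5.3]
grip_width: 0.003
```

Request:
drive_tool([
  [[0,0,0],[0,4,0],0],
  [[0,0,0],[0,8,0],0],
  [[0,0,0],[0,11,0],0],
  [[0,0,0],[0,11,0],0],
])

```text
t: 4.82
position: [502.8, 154.1, 177.0]
tcp_rot: [0.998, 0.057, -0.0, -0.0]
ft_force: [-0.6, 5.7, -4.7]
grip_width: -0.001
```

```bash
python3 - <<'E'
from h import *
o=manip.get_obs();print(o['t'],o['position'],o['ft_force'])
cap('wrist','pics/w2.png');cap('side','pics/s2.png');cap('top','pics/t3.png')
a=cv2.imread('pics/w2.png');b=cv2.imread('pics/s2.png')[90:300,240:440];c=cv2.imread('pics/t3.png')[185:325,100:330]
cv2.imwrite('pics/m2.png',np.hstack([np.vstack([cv2.resize(a,(400,300)),cv2.resize(c,(400,243))]),cv2.resize(b,(400,543))]))
E
```

```text
4.825 [502.78441057 154.0774066  176.99431774] [-0.63096342  5.69636605 -4.68434461]
```

View pics/m2.png

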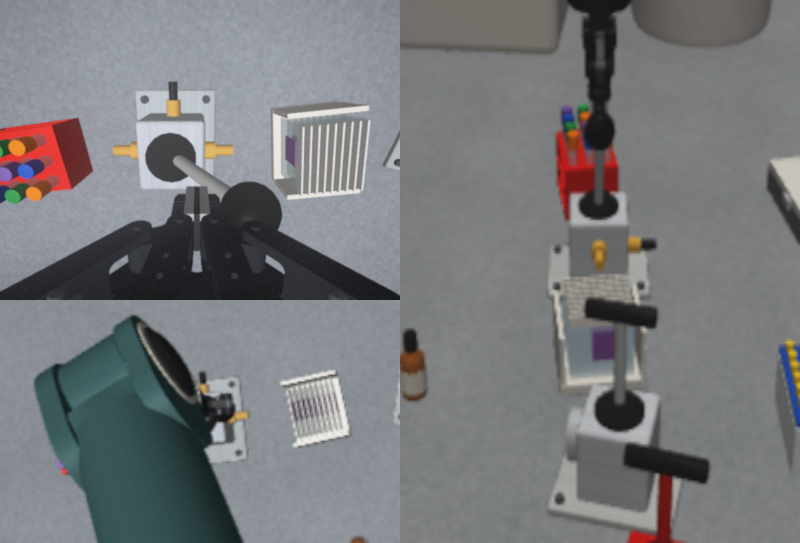

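Wrist view: the ball at (250,207) is pushed to the right, toward the slides, with the finger on its left. The rack and T-handle look untouched. Force is about 6 N. I'll press the last few mm toward the stop and hold over 2 s.

Request:
drive_tool([
  [[0,0,0],[0,2,0],0],
  [[0,0,0],[0,4,0],0],
  [[0,0,0],[0,5,0],0],
  [[0,0,0],[0,5,0],0],
])

```text
t: 5.48
position: [503.2, 149.6, 176.9]
tcp_rot: [0.998, 0.057, -0.0, -0.001]
ft_force: [-0.1, 8.1, -6.8]
grip_width: -0.002
```

```bash
python3 - <<'E'
from h import *
p=tri(('pics/w2.png',250*1.6,207*1.6),('pics/s2.png',240+200/2,90+130*210/543));print(p)
print('lean before last push',np.arctan2(178-p[1],130*np.cos(.45)))
E
```

```text
[508.03205393 122.0438363  185.63417527]
lean before last push 0.44590977517433195
```

Request:
drive_tool([
  [[0,0,0],[0,2,0],0],
  [[0,0,0],[0,2,0],0],
  [[0,0,0],[0,2,0],0],
  [[0,0,0],[0,2,0],0],
  [[0,0,0],[0,2,0],0],
  [[0,0,0],[0,2,0],0],
  [[0,0,0],[0,2,0],0],
  [[0,0,0],[0,2,0],0],
])

```text
t: 6.48
position: [503.2, 149.2, 177.0]
tcp_rot: [0.998, 0.058, -0.0, -0.002]
ft_force: [-0.7, 18.2, -8.0]
grip_width: -0.003
```

Request:
drive_tool([
  [[0,0,0],[0,0,0],0],
  [[0,0,0],[0,0,0],0],
  [[0,0,0],[0,0,0],0],
  [[0,0,0],[0,0,0],0],
  [[0,0,0],[0,0,0],0],
  [[0,0,0],[0,0,0],0],
  [[0,0,0],[0,0,0],0],
  [[0,0,0],[0,0,0],0],
])

```text
t: 7.48
position: [503.2, 149.2, 177.0]
tcp_rot: [0.998, 0.058, -0.0, -0.001]
ft_force: [-0.7, 18.1, -9.4]
grip_width: -0.001
```

Request:
drive_tool([
  [[0,0,0],[0,0,0],0],
  [[0,0,0],[0,0,0],0],
  [[0,0,0],[0,0,0],0],
  [[0,0,0],[0,0,0],0],
])

```text
t: 7.98
position: [503.2, 149.2, 177.0]
tcp_rot: [0.998, 0.058, -0.0, -0.001]
ft_force: [-1.7, 17.3, -8.7]
grip_width: -0.005
```

The force rose to 18 N with no further travel, so the lever is at the stop, and it has been held 2.5 s there. Next I'll retreat along the push line so the lever follows back, then clear and rise.

Request:
drive_tool([
  [[0,0,0],[0,-12,0],0],
  [[0,0,0],[0,-26,0],0],
  [[0,0,0],[0,-40,0],0],
  [[0,0,0],[0,-54,0],0],
  [[0,0,0],[0,-68,0],0],
  [[0,0,0],[0,-85,0],0],
  [[0,0,0],[0,-102,0],0],
  [[0,0,0],[0,-102,0],0],
])

```text
t: 8.98
position: [491.9, 249.6, 177.1]
tcp_rot: [0.998, 0.058, -0.0, -0.0]
ft_force: [0.3, 0.1, 0.1]
grip_width: -0.001
```

Request:
drive_tool([
  [[0,0,0],[0,0,-40],0],
  [[0,0,0],[0,0,-80],0],
  [[0,0,0],[0,0,-120],0],
  [[0,0,0],[0,0,-140],0],
  [[0,0,0],[0,0,-140],0],
  [[0,0,0],[0,0,-140],0],
  [[0,0,0],[0,0,-140],0],
])

```text
t: 9.85
position: [492.2, 247.9, 316.3]
tcp_rot: [0.998, 0.057, -0.001, 0.0]
ft_force: [-0.6, -0.6, -0.4]
grip_width: -0.0
```

```bash
python3 - <<'E'
from h import *
o=manip.get_obs();print(o['t'],o['position'],o['ft_force'])
cap('wrist','pics/w3.png');cap('side','pics/s3.png');cap('top','pics/t4.png')
a=cv2.imread('pics/w3.png');b=cv2.imread('pics/s3.png')[90:300,240:440];c=cv2.imread('pics/t4.png')[185:325,100:330]
cv2.imwrite('pics/m3.png',np.hstack([np.vstack([cv2.resize(a,(400,300)),cv2.resize(c,(400,243))]),cv2.resize(b,(400,543))]))
E
```

```text
9.85 [492.16785191 247.87383262 316.3124115 ] [-0.61171204 -0.63495257 -0.3834334 ]
```

View pics/m3.png

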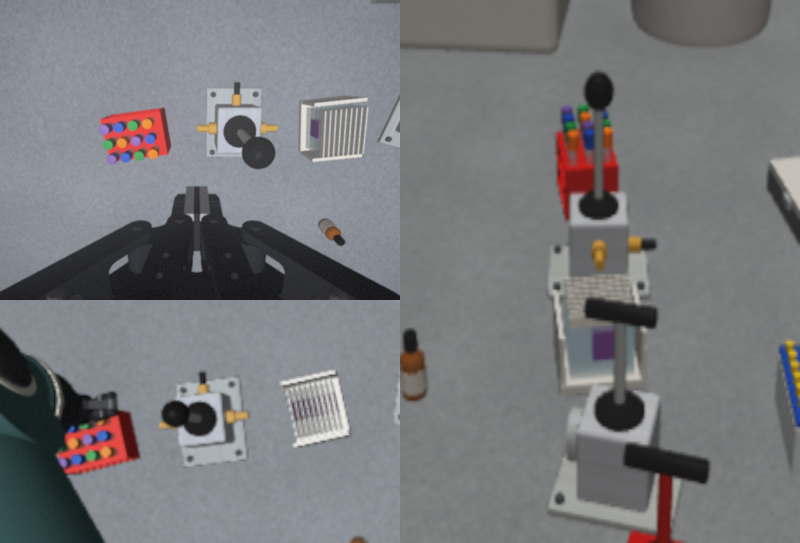

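The ball is back at its first top-view position (crop (175,413), same as before the push). The rack and T-handle have not moved, and the arm is clear at z=316. I'm handing in.

```bash
python3 -c "
from workcell import manip
print(manip.close_job())"
```

```text
the job is handed in; nothing more can be done
None
```

I pushed the ball-topped lever all the way over towards the slide rack and held it at the stop for about 2.5 s. I then eased it back to the middle, and handed the job in at about 10 s of the 38 s allowed. No verdict is reported.

- **Push and hold:** The closed fingers pushed the ball towards the slides. The camera put the lean at about 0.45 rad before the last push. After that the force rose to 18 N with no further travel, so I took it to be at the stop.
- **Final checks:** In the last pictures the ball stands where it was at the start, and the slide rack and T-handle look unmoved. The arm was clear at 316 mm up with about zero force on the tool. I judged the final lever angles and the rack position from the pictures only. No check failed or disagreed.

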